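# File the flat case and mark its slot

## Task

Take the flat black case off the sloping stand and stand it upright on its long edge in the one empty slot of the wire rack, right down on the rack's floor and roughly centred along the slot. Then slide the marker along the rail on the front of the rack until it points at the middle of that slot. Leave the three cases already filed in the rack standing as they are.

Things in the scene. Friction and masses are not known exactly. Their poses are not given: they have to be found in the camera images.
- case: The case to file: black plastic slab, a sticker on each face, 170 long x 120 high x 16 mm thick, 0.25-0.5 kg. Origin at its centre; y along its length, z its height, x its thickness. Starts on the stand, leaning 0.5 rad (29 deg) from vertical, top towards the robot; its top 50 mm are free on both faces, to be pinched across the thickness, the tool tilted in line. Either long edge may go down.
- stand: The grey sloping intake stand, fixed, base 120 x 170 mm, origin at the centre of its underside, y along the case's length. A sloping back plate 150 mm wide, on the robot's side, reaches 68 mm up the case from its lower edge; the case sits on a ledge with a 10 mm high lip on the far side.
- rack: Fixed wire rack: white base 170 (x) x 250 (y) x 12 mm, origin at the centre of its underside. Four slots run along x, at y = -84, -28, 28, 84 mm, each between two loops of 6 mm wire (x = -50 to 50 mm, tops 83 mm above the table), gap 20 mm at the floor, 24 mm at the mouth. In front, at x = -140 mm, a 12 mm rail runs along y from -200 to 115 mm, its centre 70 mm above the table.
- free_bay: The empty slot: a thin grey felt strip on the rack floor in the one slot without a case. Origin at the strip's middle, level with the rack floor (12 mm above the table), on the slot's centre plane, up to 6 mm from the rack's middle along the slot. x along the slot (away from the rail), y across the slots, z up.
- marker (a joint): Position of the marker along the rail, m, 0 to 0.26: 0 is at y = -165 mm in the rack's frame, growing towards the rack's +y. Starts parked beyond the slots (0 to 0.03). Slides against 1.5 N of friction and stays where it is left. It points at a slot's middle when its y in the rack's frame equals the slot's.
- marker_top (a point): Centre of the top of the marker's upright tab, 138 mm above the table, in line (in y) with its nose. The marker is an aluminium rider on the front rail: a block 24 (x) x 36 (y) x 26 mm around the rail, a small pointed nose towards the slots, and a tab 12 mm (x) by 20 mm (y) standing 55 mm above the block, to be pinched or pushed.
- filed_a: A flat case already filed in the rack, standing on its long edge: (length x thickness x height) 150 x 16 x 76 mm, black. Origin at its centre, x along its length, y through its thickness, z up. To be left standing.
- filed_b: A flat case already filed in the rack, standing on its long edge: (length x thickness x height) 130 x 16 x 80 mm, grey. Origin at its centre, x along its length, y through its thickness, z up. To be left standing.
- filed_c: A flat case already filed in the rack, standing on its long edge: (length x thickness x height) 140 x 15 x 70 mm, black. Origin at its centre, x along its length, y through its thickness, z up. To be left standing.

How it is judged:
On the way, in this order (a step that is already met when the one before it is completed fails the run):
1. the case stands on its long edge in the empty slot, down on the rack's floor (x of case in the frame of free_bay between -0.03 and 0.03 m and y of case in the frame of free_bay between -0.01 and 0.01 m and z of case in the frame of free_bay between 0.055 and 0.066 m and angle between the z axis of case and the z axis of rack, either way round below 0.15 rad and angle between the y axis of case and the x axis of free_bay, either way round below 0.12 rad), for 0.2 s.
2. then the marker has been slid to that slot (y of marker_top in the frame of free_bay between -0.01 and 0.01 m), for 0.2 s.
At the end, for the whole second after the job is handed in: The case rests on a long edge in the slot that was empty: centre within 30 mm of the strip's middle along the slot, 10 mm across, 55-66 mm above the rack floor; upright to 0.15 rad, in line with the slot to 0.12 rad. The marker is within 10 mm of the slot's middle (all of step 1 and all of step 2 and linear speed of case below 0.02 m/s and angular speed of case below 0.1 rad/s); the robot touches nothing.
It fails at once if a case already filed in the rack is moved by more than 25 mm or tilted by more than 0.3 rad (distance of any of filed_a, filed_b, filed_c from where it was at the start of the episode above 0.025 m or angle between any of filed_a, filed_b, filed_c's own z axis and vertical above 0.3 rad).
It also fails if it takes over 53 s, if anything falls off the work surface, if the arm or the gripper's body presses on something with over 40 N, if the wrist force passes 120 N, or if a joint passes its speed limit or range.

## Robot

A 7-joint arm with a two-finger parallel gripper is mounted at the origin on the work surface. World frame = base frame: x ahead of the robot, y to its left, z up, the work surface at z = 0. Lengths are in m, angles in rad, forces in N, time in s.
With the tool pointing down it reaches from about 0.4 to 0.85 m from the base axis. Payload 10.4 kg.
Tool frame: the origin (TCP) lies between the finger pads; the fingertips stand r.nose_length ahead of it and the grasp point (between the pads) lies 6 mm ahead of it (r.nose_length is the distance from the TCP to the fingertips, in m); z points along the fingers, x is the direction in which the jaws open and shut, and the axes are right-handed (so a half turn about z gives the same grasp; the last joint's range is limited). The gripper opens to 87 mm and grips with 3 to 60 N. Pads are 19 mm wide; open, the fingers measure 117 mm over their backs; the gripper's body (75 mm by 190 mm) begins 51 mm behind the grasp point.
Start: joints at [1.259, 0.332, -0.065, 1.46, 0.022, 1.35, -0.088], TCP at [0.178, -0.599, 0.248] pointing down, gripper open.
Joint ranges: [-2.6, 2.6], [-0.5, 2.12], [-1.47, 1.34], [0.16, 2.42], [-1.27, 4.41], [0.06, 2.06], [-2.6, 2.6]. Speed limits (rad/s): [2.22, 2.22, 2.79, 2.79, 3.14, 3.14, 3.14].

## Interface

Orientations are given as a unit quaternion [x, y, z, w].
In Python, from bench import r gives the robot as it stands. The module is installed in compiled form; this text tells all that it offers.
- The arm moves only by the shell command python3 -m creep 'ROWS' [OPENING] [FORCE]. ROWS is JSON, a list of rows, each an object of numbers: "x", "y", "z": the shift along the world's x, y, z in m; "spin": the turn about the world's z in degrees. In form: [{"x": .., "y": .., "z": .., "spin": ..}, ...]. A call has 1 to 12 rows; each row is the pose to reach, as a shift and turn from the pose commanded when the call began; what a row does not reach only later rows make up. A row lasts 1/8 s, in which the tool goes at most 62.5 mm and 10.7 degrees, less where a joint would pass 70% of its speed; a pose out of reach is approached as far as the arm can. A call with a gripper value outside its range is refused whole. OPENING is the finger opening in m, from 0 to 0.087, set as the call begins (- or left out, the last holds). The fingers move at their own pace and stop on an object; FORCE is the grip in N (left out, the last holds). Time passes only in rows, so rows that repeat a pose let the fingers close. It gives the time, the measured TCP pose, the force and the opening at its end, in the units of the state.
- r.read_state(): the state, without advancing time (a new reading comes with each control period).
- r.camera(name): name is "scene" or "top" or "wrist"; returns a dict with "pixels" (384x512x3 uint8, blue, green, red), "z_map" (384x512 float32, m along the optical axis (not along the pixel's ray), 0 where there is no reading), "K" (3x3 intrinsics, pixels), "R" (3x3) and "t" (3): a world point X has camera coordinates R X + t. Camera axes: x right, y down, z forward; pixel columns grow to the right and rows downward; lengths in m; the calibration is good to about 2 mm. A picture is of the moment at which its call begins.
- r.close_job(): hands the job in, once; it reports no verdict.
The state is a dict: "time": time; "joint_positions": joint angles; "joint_vel": joint speeds; "joint_torque": joint torques, N m; "ee_pos": TCP position; "eef_rot": TCP orientation; "ft_force": force on the tool from outside, world axes, zero at the start; "torque": the same for the moment, N m; "width": finger opening in m.
Only numpy, scipy, OpenCV 4.12 (cv2) and the standard library are available. Lean on these libraries where they do the work, as an engineer would, in place of code of your own. Each camera call takes 0.05 s, during which the arm holds its last target. There are 200 camera calls.

## Working session

There is one attempt and no reset: what is moved stays moved. The work goes in short steps, Python scripts to look and compute and a shell command to move; the robot and the scene stay as the last step left them, time stands still between calls to the robot, and variables do not carry over. Pictures are saved under pics/ and viewed, about 8 in all and at most 12, crops included, and the job is handed in when it is done.

```bash
mkdir -p pics
cat > h.py <<'E'
import numpy as np,cv2
from bench import r
def pts(c):
    z=c["z_map"];K=c["K"];v,u=np.mgrid[:z.shape[0],:z.shape[1]]
    P=np.stack([(u-K[0,2])/K[0,0]*z,(v-K[1,2])/K[1,1]*z,z],-1)
    W=(P-c["t"])@c["R"]
    W[z<=0]=np.nan
    return W
E
python3 - <<'E'
from h import *
s=r.read_state();print(s["ee_pos"],s["eef_rot"],s["width"],r.nose_length)
ims=[]
for n in("scene","top"):
    c=r.camera(n);np.savez("c_"+n,**c);cv2.imwrite(f"pics/{n}0.png",c["pixels"]);print(n,c["K"][0],-c["R"].T@c["t"],c["R"][2])
E
```

```text
[ 0.17789639 -0.59876361  0.2467466 ] [ 8.01503052e-01 -5.97990239e-01 -6.01194444e-04 -4.11710321e-04] 0.08741242451961928 0.025
scene [370.74349203   0.         256.14020775] [ 0.96921401 -0.50197753  0.86464331] [-0.45307678  0.51902685 -0.72479829]
top [384.59905684   0.         258.53864636] [0.36770273 0.01165646 0.95950633] [ 0.17622942  0.01701696 -0.98420202]
```

View pics/top0.png

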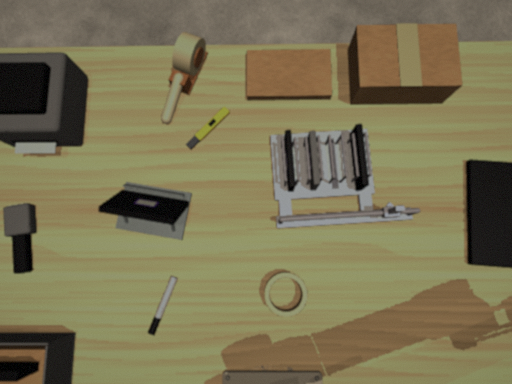

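View pics/scene0.png

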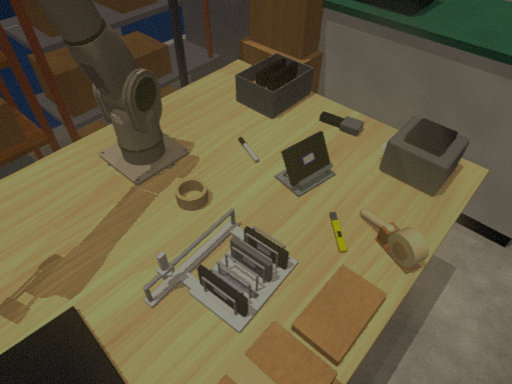

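```bash
cat > m.py <<'E'
from h import *
c=dict(np.load("c_top.npz"));W=pts(c);px=c["pixels"]
def sub(r0,r1,c0,c1):return W[r0:r1,c0:c1],px[r0:r1,c0:c1]
# rail
R,p=sub(195,232,265,425);z=R[...,2]
q=R[(z>.05)&(z<.09)][:,:2];l=cv2.fitLine(q.astype(np.float32),cv2.DIST_HUBER,0,.01,.01).ravel();print("rail",len(q),l,np.degrees(np.arctan2(l[1],l[0])),q.min(0),q.max(0))
t=R[z>.115];print("marker top",len(t),np.median(t,0) if len(t) else 0, t.min(0),t.max(0))
# rack upper bits
R,p=sub(120,197,268,378);z=R[...,2]
print("tbl",np.nanmedian(W[240:260,200:260,2]))
b=(np.abs(z-.012)<.006)&(p.min(-1)>120);q=R[b][:,:2].astype(np.float32);print("base",len(q),cv2.minAreaRect(q))
m=((z>.06)).astype(np.uint8);n,L,st,ce=cv2.connectedComponentsWithStats(m)
for i in range(1,n):
    if st[i,4]<25: continue
    q=R[L==i];print(st[i],"z",np.percentile(q[:,2],[50,95]).round(3),cv2.minAreaRect(q[:,:2].astype(np.float32)),"col",p[L==i].mean(0).round())
# stand/case
R,p=sub(175,245,90,200);z=R[...,2];g=p.max(-1)
q=R[(z>.02)&(g<60)];print("case",len(q),q.mean(0),q[:,2].min(),q[:,2].max())
C=q.mean(0);nrm=np.linalg.svd(q-C,full_matrices=False)[2];print(nrm)
top=q[q[:,2]>q[:,2].max()-.012];l=cv2.fitLine(top[:,:2].astype(np.float32),cv2.DIST_L2,0,.01,.01).ravel();print("topedge",top.mean(0),l,np.degrees(np.arctan2(l[1],l[0])))
u=np.array([l[0],l[1]]);s=(top[:,:2]-l[2:])@u;print(l[2:]+u*s.min(),l[2:]+u*s.max(),s.max()-s.min())
cv2.imwrite("pics/crop1.png",np.hstack([cv2.resize(px[110:240,255:430],None,fx=3,fy=3,interpolation=2)[:390,:525],cv2.resize(px[170:245,90:200],None,fx=2.4,fy=2.4)[:180,:260].repeat(1,0) if 0 else np.pad(cv2.resize(px[170:245,90:200],(264,180)),((0,210),(0,0),(0,0)))]))
E
python3 m.py
```

```text
rail 778 [ 0.06094951 -0.9981409   0.472449   -0.20227014] -86.50568 [ 0.45614314 -0.3421761 ] [ 0.50007867 -0.02011584]
marker top 79 [ 0.47676746 -0.27263559  0.13778043] [ 0.47119236 -0.28558354  0.11532991] [ 0.48395341 -0.26556305  0.14227241]
tbl 0.0002089394383561342
base 1953 ((0.6054521799087524, -0.13160620629787445), (0.17557932436466217, 0.2492588609457016), 3.162041425704956)
[ 82   4  22  64 822] z [0.086 0.09 ] ((0.611575722694397, -0.21477006375789642), (0.1492927223443985, 0.036494676023721695), 3.554687023162842) col [48. 50. 52.]
[ 17  10  11  59 404] z [0.082 0.085] ((0.6047848463058472, -0.046865250915288925), (0.13804617524147034, 0.015308352187275887), 3.6983048915863037) col [30. 31. 33.]
[ 36  11  20  56 711] z [0.089 0.094] ((0.6033955812454224, -0.10320623219013214), (0.12911075353622437, 0.036569006741046906), 3.307154893875122) col [79. 83. 88.]
[ 59  15   8  45 122] z [0.083 0.085] ((0.6083564162254333, -0.14388012886047363), (0.10358227789402008, 0.006191747263073921), 3.467761516571045) col [ 93.  96. 102.]
[ 71  14   9  45 127] z [0.082 0.085] ((0.6102322936058044, -0.17351125180721283), (0.10441125929355621, 0.006552197504788637), 3.5074005126953125) col [ 98. 102. 108.]
[ 25  17   7  45 116] z [0.083 0.086] ((0.6035807728767395, -0.062076449394226074), (0.10452396422624588, 0.006237211637198925), 3.394561767578125) col [105. 109. 115.]
[ 13  18   6  45 117] z [0.083 0.085] ((0.601432204246521, -0.03210243582725525), (0.10384061187505722, 0.005882032215595245), 3.8030946254730225) col [ 95.  99. 106.]
case 1825 [0.48786849 0.28319062 0.10071371] 0.02231543768285577 0.14062201477527397
[[ 0.161536    0.98653944  0.02541778]
 [-0.51014065  0.06142715  0.85789464]
 [-0.84478556  0.15154751 -0.51319657]]
topedge [0.4668061  0.28929141 0.13444021] [0.17610975 0.9843705  0.4668061  0.2892914 ] 79.85675
[0.45237359 0.20862041] [0.48178072 0.37299239] 0.16698180970602228
```

View pics/crop1.png

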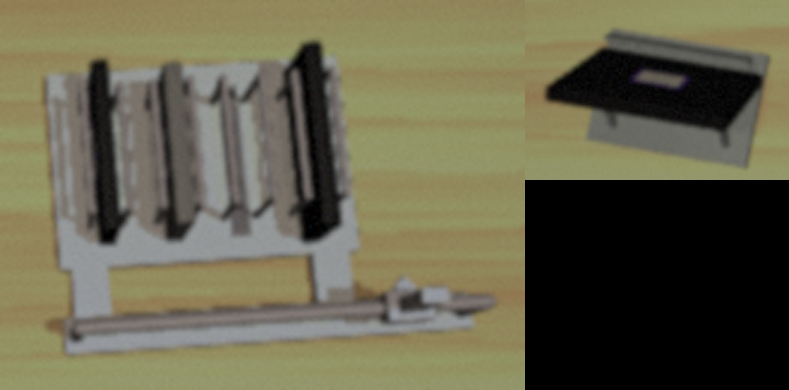

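Empty slot is the second from the right (wires at y≈-0.144 and -0.174, rack yaw ≈3.5°). The marker is parked at pixel (400,210), and the case on the stand is at about (150,205). Jaws need to be across the case: spin +63.5°.

```bash
python3 -m creep '[{"x":0.03,"y":0.045,"spin":4},{"x":0.06,"y":0.09,"spin":8},{"x":0.09,"y":0.14,"spin":12},{"x":0.12,"y":0.19,"spin":16},{"x":0.15,"y":0.24,"spin":20},{"x":0.19,"y":0.29,"spin":24},{"x":0.222,"y":0.34,"spin":28},{"x":0.235,"y":0.40,"spin":32},{"x":0.25,"y":0.45,"spin":36},{"x":0.26,"y":0.50,"spin":40},{"x":0.27,"y":0.55,"spin":44},{"x":0.28,"y":0.60,"spin":48}]' 0.087 && python3 -m creep '[{"y":0.05,"spin":4},{"y":0.10,"spin":8},{"y":0.15,"spin":12},{"x":0.005,"y":0.20,"spin":15.5},{"x":0.01,"y":0.25,"spin":15.5},{"x":0.01,"y":0.29,"spin":15.5},{"x":0.01,"y":0.29,"spin":15.5}]'
```

```text
invalid input at $[0]: expected keys x, y, z, spin
```

```bash
python3 -m creep '[{"x":0.03,"y":0.045,"z":0,"spin":4},{"x":0.06,"y":0.09,"z":0,"spin":8},{"x":0.09,"y":0.14,"z":0,"spin":12},{"x":0.12,"y":0.19,"z":0,"spin":16},{"x":0.15,"y":0.24,"z":0,"spin":20},{"x":0.19,"y":0.29,"z":0,"spin":24},{"x":0.222,"y":0.34,"z":0,"spin":28},{"x":0.235,"y":0.40,"z":0,"spin":32},{"x":0.25,"y":0.45,"z":0,"spin":36},{"x":0.26,"y":0.50,"z":0,"spin":40},{"x":0.27,"y":0.55,"z":0,"spin":44},{"x":0.28,"y":0.60,"z":0,"spin":48}]' 0.087 && python3 -m creep '[{"x":0,"y":0.05,"z":0,"spin":4},{"x":0,"y":0.10,"z":0,"spin":8},{"x":0,"y":0.15,"z":0,"spin":12},{"x":0.005,"y":0.20,"z":0,"spin":15.5},{"x":0.01,"y":0.25,"z":0,"spin":15.5},{"x":0.01,"y":0.29,"z":0,"spin":15.5},{"x":0.01,"y":0.29,"z":0,"spin":15.5}]'
```

```text
time: 1.6
ee_pos: [0.4579, 0.0025, 0.2475]
eef_rot: [0.976, -0.219, 0.0, 0.0]
ft_force: [1.3, 0.2, 0.0]
width: 0.0869
time: 2.48
ee_pos: [0.4665, 0.2942, 0.2471]
eef_rot: [0.996, -0.084, -0.001, -0.001]
ft_force: [-0.4, -0.6, -0.1]
width: 0.0869
```

Run:
```python
from h import *
c=r.camera("wrist");cv2.imwrite("pics/w1.png",c["pixels"]);W=pts(c);z=W[...,2];g=c["pixels"].max(-1)
q=W[(z>.06)&(z<.16)&(np.hypot(W[...,0]-.467,W[...,1]-.29)<.15)]
print(len(q),np.percentile(q[:,2],[1,50,99,99.9]),r.read_state()["ee_pos"])
d=np.array([.986,-.168]);e=np.array([.168,.986]);o=np.array([.467,.29])
a=(q[:,:2]-o)@d;b=(q[:,:2]-o)@e
for lo in np.arange(.06,.15,.01):
    k=(q[:,2]>=lo)&(q[:,2]<lo+.01)
    if k.sum()>20: print(lo.round(3),k.sum(),np.percentile(a[k],[2,50,98]).round(4),np.percentile(b[k],[.5,99.5]).round(4), np.polyfit(b[k],a[k],1).round(3))
```

```text
7685 [0.06147668 0.12042911 0.1390783  0.13981431] [0.46724041 0.29211441 0.24704195]
0.06 516 [0.0415 0.0444 0.0475] [-0.0786  0.0868] [0.007 0.044]
0.07 530 [0.0361 0.0391 0.042 ] [-0.0793  0.087 ] [0.006 0.039]
0.08 610 [0.0307 0.0338 0.0369] [-0.0734  0.0875] [0.005 0.034]
0.09 681 [0.0252 0.0281 0.0314] [-0.0691  0.0869] [0.005 0.028]
0.1 708 [0.0196 0.0226 0.0255] [-0.0643  0.0874] [0.005 0.022]
0.11 762 [0.0141 0.017  0.0201] [-0.059   0.0869] [0.007 0.017]
0.12 814 [0.0087 0.0115 0.0145] [-0.0537  0.0877] [0.005 0.011]
0.13 3060 [-0.0088  0.0001  0.0086] [-0.0788  0.0875] [ 0.007 -0.   ]
```

View pics/w1.png

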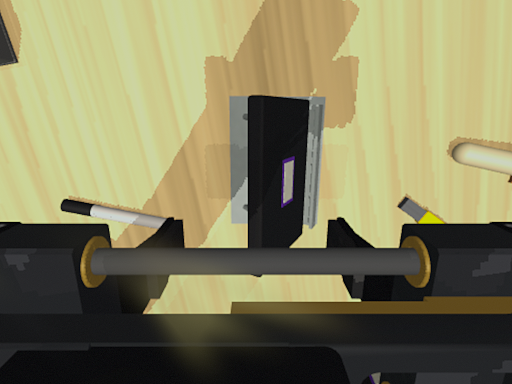

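```bash
python3 -m creep '[{"x":0.005,"y":0.001,"z":-0.03,"spin":0},{"x":0.005,"y":0.001,"z":-0.06,"spin":0},{"x":0.005,"y":0.001,"z":-0.085,"spin":0},{"x":0.005,"y":0.001,"z":-0.105,"spin":0},{"x":0.005,"y":0.001,"z":-0.112,"spin":0},{"x":0.005,"y":0.001,"z":-0.112,"spin":0}]' && python3 -m creep '[{"x":0,"y":0,"z":0,"spin":0},{"x":0,"y":0,"z":0,"spin":0},{"x":0,"y":0,"z":0,"spin":0},{"x":0,"y":0,"z":0,"spin":0},{"x":0,"y":0,"z":0,"spin":0},{"x":0,"y":0,"z":0,"spin":0}]' 0.01 12
```

```text
time: 3.28
ee_pos: [0.4732, 0.2916, 0.1357]
eef_rot: [0.996, -0.087, 0.0, 0.0]
ft_force: [0.1, -0.1, 1.0]
width: 0.0868
time: 4.03
ee_pos: [0.473, 0.2919, 0.1356]
eef_rot: [0.996, -0.087, 0.0, -0.0]
ft_force: [-0.4, 0.9, -0.1]
width: 0.0349
```

```bash
python3 -m creep '[{"x":0.003,"y":0,"z":0.005,"spin":0},{"x":0.006,"y":-0.001,"z":0.01,"spin":0},{"x":0.01,"y":-0.001,"z":0.015,"spin":0},{"x":0.014,"y":-0.002,"z":0.02,"spin":0},{"x":0.018,"y":-0.003,"z":0.025,"spin":0},{"x":0.022,"y":-0.004,"z":0.03,"spin":0},{"x":0.022,"y":-0.004,"z":0.03,"spin":0}]'
python3 - <<'E'
from h import *
c=r.camera("scene");p=c["pixels"];cv2.imwrite("pics/s2.png",cv2.resize(p[60:220,220:400],None,fx=3,fy=3))
E
```

```text
time: 4.9
ee_pos: [0.4955, 0.2879, 0.166]
eef_rot: [0.996, -0.087, 0.0, -0.0]
ft_force: [1.0, -1.4, -1.7]
width: 0.0188
```

View pics/s2.png

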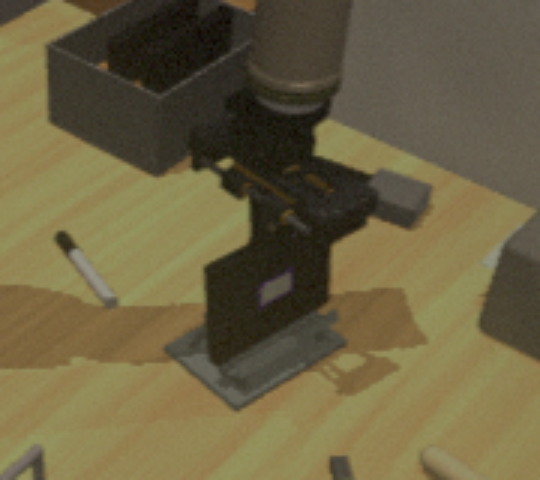

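The image shows the case nearly upright in the jaws, held at its middle (crop ~(265,290)). I'll lift it and grip harder so it squares up.

```bash
python3 -m creep '[{"x":0.004,"y":0,"z":0.01,"spin":0},{"x":0.004,"y":0,"z":0.025,"spin":0},{"x":0.004,"y":0,"z":0.045,"spin":0},{"x":0.004,"y":0,"z":0.07,"spin":0},{"x":0.004,"y":0,"z":0.095,"spin":0},{"x":0.004,"y":0,"z":0.12,"spin":0},{"x":0.004,"y":0,"z":0.12,"spin":0}]' 0.01 20;python3 -m creep '[{"x":0,"y":0,"z":0,"spin":0},{"x":0,"y":0,"z":0,"spin":0},{"x":0,"y":0,"z":0,"spin":0}]' 0.005 40
cat > case.py <<'E'
from h import *
s=r.read_state();o=np.array(s["ee_pos"]);print(o,s["width"],s["ft_force"])
for n in("scene","top","wrist"):
    c=r.camera(n);W=pts(c);g=c["pixels"].max(-1)
    m=(np.hypot(W[...,0]-o[0],W[...,1]-o[1])<.12)&(W[...,2]<o[2]-.03)&(W[...,2]>o[2]-.13)
    q=W[m];print(n,len(q))
    if len(q)<100: continue
    C=np.median(q,0);q=q[np.linalg.norm(q-C,axis=1)<.15];V=np.linalg.svd(q-q.mean(0),full_matrices=False)[2]
    nn=V[2];res=(q-q.mean(0))@nn
    q=q[abs(res)<.006];V=np.linalg.svd(q-q.mean(0),full_matrices=False)[2];nn=V[2]
    print("n",nn.round(3),"yaw",np.degrees(np.arctan2(nn[1],nn[0])).round(1),"rms",((q-q.mean(0))@nn).std().round(4))
    e=np.array([-nn[1],nn[0]])/np.hypot(*nn[:2]);b=(q[:,:2]-o[:2])@e;print("len ext",np.percentile(b,[.3,99.7]).round(4),"z",np.percentile(q[:,2],[.3,99.7]).round(4), "offset",((q.mean(0)-o)@nn).round(4))
    # bottom edge slope
    bb=np.linspace(b.min()+.02,b.max()-.02,8);print([np.round(q[abs(b-x)<.004,2].min(),4) for x in bb])
E
python3 case.py
```

```text
time: 5.82
ee_pos: [0.4992, 0.2889, 0.2882]
eef_rot: [0.996, -0.086, 0.002, -0.001]
ft_force: [-0.3, 0.2, -3.4]
width: 0.0159
time: 6.2
ee_pos: [0.4988, 0.2877, 0.2848]
eef_rot: [0.996, -0.087, -0.001, 0.0]
ft_force: [0.1, 0.0, -4.2]
width: 0.0155
[0.49878137 0.28768144 0.28484526] 0.015497790197663801 [ 1.23551321e-01  3.76415564e-03 -4.22790500e+00]
scene 1055
n [-0.984  0.179 -0.   ] yaw 169.7 rms 0.0014
len ext [-0.0833  0.0858] z [0.1604 0.2546] offset -0.0082
[np.float64(0.1617), np.float64(0.1604), np.float64(0.1614), np.float64(0.166), np.float64(0.1645), np.float64(0.1634), np.float64(0.1625), np.float64(0.1641)]
top 306
n [-0.993  0.118 -0.01 ] yaw 173.2 rms 0.0024
len ext [-0.0275  0.0856] z [0.1618 0.2547] offset 0.0106
[np.float64(0.165), np.float64(0.1672), np.float64(0.1613), np.float64(0.1636), np.float64(0.1649), np.float64(0.1737), np.float64(0.1713), np.float64(0.1694)]
wrist 0
```

```bash
python3 -m creep '[{"x":0.01,"y":-0.03,"z":0.01,"spin":-6},{"x":0.02,"y":-0.07,"z":0.02,"spin":-13},{"x":0.03,"y":-0.115,"z":0.02,"spin":-21},{"x":0.042,"y":-0.16,"z":0.02,"spin":-29},{"x":0.054,"y":-0.21,"z":0.02,"spin":-37},{"x":0.066,"y":-0.26,"z":0.02,"spin":-45},{"x":0.078,"y":-0.31,"z":0.02,"spin":-53},{"x":0.09,"y":-0.36,"z":0.02,"spin":-61},{"x":0.098,"y":-0.40,"z":0.02,"spin":-69},{"x":0.104,"y":-0.43,"z":0.02,"spin":-75},{"x":0.108,"y":-0.447,"z":0.015,"spin":-76.5},{"x":0.108,"y":-0.447,"z":0.01,"spin":-76.5}]'; python3 -m creep '[{"x":0,"y":0,"z":-0.01,"spin":0},{"x":0,"y":0,"z":-0.03,"spin":0},{"x":0,"y":0,"z":-0.045,"spin":0},{"x":0,"y":0,"z":-0.045,"spin":0}]'
python3 case.py
python3 - <<'E'
from h import *
c=r.camera("scene");p=c["pixels"];cv2.imwrite("pics/s3.png",cv2.resize(p[120:330,130:330],None,fx=2.8,fy=2.8,interpolation=2))
E
```

```text
time: 7.85
ee_pos: [0.607, -0.1597, 0.2946]
eef_rot: [0.729, -0.685, -0.0, 0.0]
ft_force: [0.3, 0.9, -5.5]
width: 0.0155
time: 8.35
ee_pos: [0.6063, -0.1582, 0.2492]
eef_rot: [0.729, -0.684, -0.001, 0.001]
ft_force: [0.5, -0.2, -3.7]
width: 0.0156
[ 0.6063344  -0.1582374   0.24915156] 0.015600069749090478 [ 0.45699364 -0.20083447 -3.74881125]
scene 1050
n [-0.075  0.997  0.001] yaw 94.3 rms 0.0011
len ext [-0.0863  0.0741] z [0.1263 0.2184] offset -0.0086
[np.float64(0.1258), np.float64(0.1273), np.float64(0.1282), np.float64(0.1272), np.float64(0.1289), np.float64(0.1265), np.float64(0.1267), np.float64(0.1283)]
top 439
n [ 0.086 -0.996  0.011] yaw -85.1 rms 0.0013
len ext [-0.084  0.034] z [0.1273 0.2183] offset -0.0083
[np.float64(0.1302), np.float64(0.1272), np.float64(0.1314), np.float64(0.1298), np.float64(0.1269), np.float64(0.1301), np.float64(0.1277), np.float64(0.1306)]
wrist 0
```

View pics/s3.png

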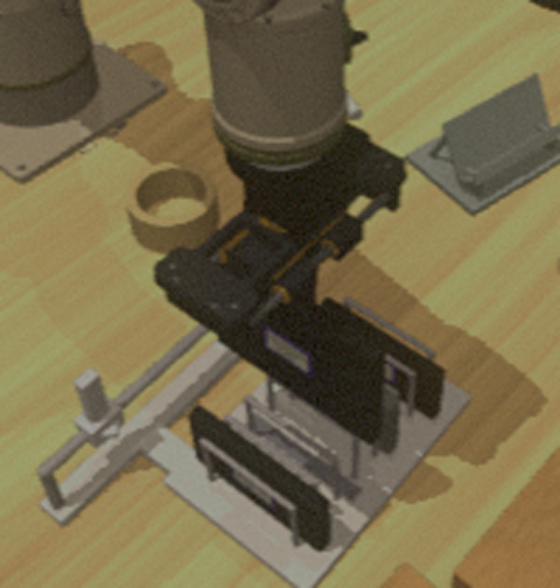

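```bash
python3 -m creep '[{"x":0.001,"y":-0.0005,"z":-0.01,"spin":-0.4},{"x":0.001,"y":-0.0005,"z":-0.025,"spin":-0.4},{"x":0.001,"y":-0.0005,"z":-0.037,"spin":-0.4},{"x":0.001,"y":-0.0005,"z":-0.045,"spin":-0.4},{"x":0.001,"y":-0.0005,"z":-0.052,"spin":-0.4},{"x":0.001,"y":-0.0005,"z":-0.058,"spin":-0.4},{"x":0.001,"y":-0.0005,"z":-0.058,"spin":-0.4}]'
python3 - <<'E'
from h import *
c=r.camera("scene");p=c["pixels"];cv2.imwrite("pics/s4.png",cv2.resize(p[190:330,150:310],None,fx=4,fy=4,interpolation=2))
E
```

```text
time: 9.43
ee_pos: [0.6079, -0.1596, 0.1922]
eef_rot: [0.726, -0.687, -0.0, 0.0]
ft_force: [0.6, -0.1, -4.4]
width: 0.0158
```

View pics/s4.png

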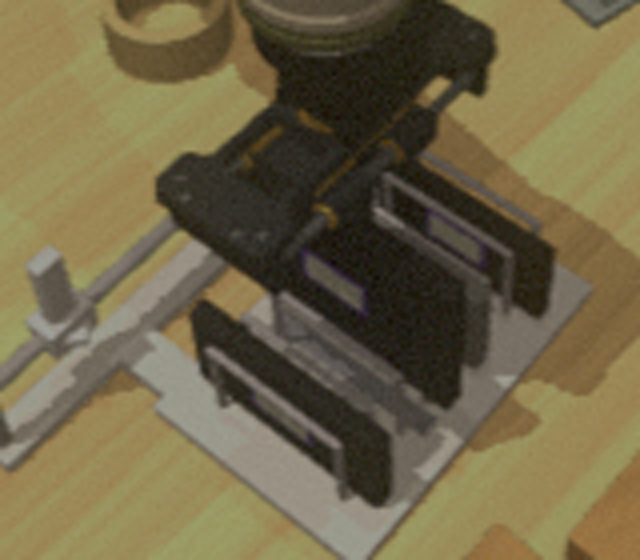

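```bash
python3 -m creep '[{"x":0,"y":0,"z":-0.008,"spin":0},{"x":0,"y":0,"z":-0.017,"spin":0},{"x":0,"y":0,"z":-0.026,"spin":0},{"x":0,"y":0,"z":-0.034,"spin":0},{"x":0,"y":0,"z":-0.04,"spin":0},{"x":0,"y":0,"z":-0.046,"spin":0},{"x":0,"y":0,"z":-0.051,"spin":0},{"x":0,"y":0,"z":-0.054,"spin":0},{"x":0,"y":0,"z":-0.055,"spin":0},{"x":0,"y":0,"z":-0.055,"spin":0}]'
```

```text
time: 10.72
ee_pos: [0.6081, -0.1596, 0.138]
eef_rot: [0.726, -0.687, 0.0, -0.0]
ft_force: [-2.0, -0.0, 0.1]
width: 0.0153
```

```bash
python3 -m creep '[{"x":0,"y":0,"z":0,"spin":0},{"x":0,"y":0,"z":0,"spin":0},{"x":0,"y":0,"z":0,"spin":0},{"x":0,"y":0,"z":0,"spin":0}]' 0.04; python3 -m creep '[{"x":0,"y":0,"z":0.015,"spin":0},{"x":0,"y":0,"z":0.04,"spin":0},{"x":0,"y":0,"z":0.07,"spin":0},{"x":0,"y":0,"z":0.1,"spin":0},{"x":-0.03,"y":-0.02,"z":0.11,"spin":0},{"x":-0.07,"y":-0.06,"z":0.11,"spin":0},{"x":-0.11,"y":-0.11,"z":0.11,"spin":0},{"x":-0.13,"y":-0.15,"z":0.11,"spin":0},{"x":-0.13,"y":-0.19,"z":0.11,"spin":0},{"x":-0.13,"y":-0.22,"z":0.11,"spin":0},{"x":-0.13,"y":-0.22,"z":0.11,"spin":0}]'
cat > chk.py <<'E'
from h import *
import sys
c=r.camera("top");W=pts(c);px=c["pixels"]
R=np.deg2rad(3.5);ax=np.array([np.cos(R),np.sin(R)]);ay=np.array([-np.sin(R),np.cos(R)]);f=np.array([.6072,-.1595])
a=(W[...,:2]-f)@ax;b=(W[...,:2]-f)@ay;z=W[...,2]
m=(abs(a)<.1)&(abs(b)<.03)&(z>.105)&(z<.17);print("case",m.sum(),np.percentile(z[m],[5,50,95]).round(4))
t=m&(z>.126);print(" top a",np.percentile(a[t],[1,99]).round(4),"b",np.percentile(b[t],[2,50,98]).round(4),"rect",cv2.minAreaRect(W[t][:,:2].astype(np.float32)))
for sl in(112,56,-56):
    k=(abs(a)<.1)&(abs(b-sl/1000)<.011)&(z>.07)&(z<.1);print(" filed",sl,k.sum(),np.median(a[k]).round(4),np.median(b[k]).round(4),np.percentile(z[k],90).round(4))
m=(abs(a+.14)<.02)&(b<.1)&(b>-.2)&(z>.13)&(z<.145);print("marker",m.sum(),W[m].mean(0).round(4),"b",(b[m].min()+b[m].max())/2,b[m].min(),b[m].max(),"a",a[m].min(),a[m].max())
c=r.camera("scene");W=pts(c);a=(W[...,:2]-f)@ax;b=(W[...,:2]-f)@ay;z=W[...,2]
m=(abs(a+.14)<.025)&(b<.1)&(b>-.2)&(z>.133)&(z<.145);print("marker scene",m.sum(),W[m].mean(0).round(4) if m.any() else 0,"b",np.percentile(b[m],[1,50,99]).round(4) if m.any() else 0)
print(r.read_state()["ee_pos"])
cv2.imwrite(f"pics/{sys.argv[1]}.png",np.hstack([cv2.resize(c["pixels"][190:330,130:310],None,fx=2.2,fy=2.2),cv2.resize(px[100:240,250:430],None,fx=2.2,fy=2.2)]))
E
python3 chk.py k1
```

```text
time: 11.22
ee_pos: [0.6081, -0.1597, 0.1377]
eef_rot: [0.726, -0.687, 0.0, -0.0]
ft_force: [-0.5, 0.5, 0.1]
width: 0.0387
time: 12.6
ee_pos: [0.4772, -0.3821, 0.2482]
eef_rot: [0.725, -0.689, 0.0, 0.0]
ft_force: [-0.6, 0.3, -0.6]
width: 0.0398
case 700 [0.111  0.1315 0.1345]
 top a [-0.0826  0.0828] b [-0.0084 -0.0003  0.0069] rect ((0.6083195805549622, -0.16060316562652588), (0.17000998556613922, 0.01667121984064579), 3.2117888927459717)
 filed 112 382 0.0017 0.1129 0.0841
 filed 56 436 -0.0022 0.0582 0.0944
 filed -56 535 -0.0015 -0.0526 0.0903
marker 60 [ 0.477  -0.2752  0.1379] b -0.10809342169723399 -0.11779897511816326 -0.0983878682763047 a -0.1426847199293689 -0.13061465809917266
marker scene 43 [ 0.4794 -0.2759  0.1379] b [-0.118  -0.1088 -0.0988]
[ 0.47837905 -0.37911535  0.24829274]
```

View pics/k1.png

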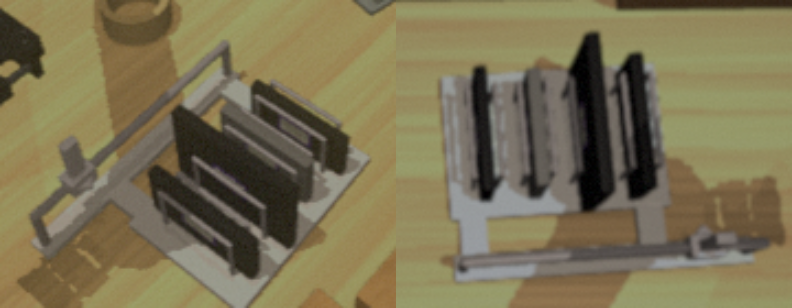

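```bash
python3 -m creep '[{"x":0,"y":0.04,"z":0,"spin":0.4},{"x":0,"y":0.08,"z":0,"spin":0.4},{"x":0,"y":0.104,"z":0,"spin":0.4},{"x":0,"y":0.104,"z":0,"spin":0.4},{"x":0,"y":0.104,"z":-0.03,"spin":0.4},{"x":0,"y":0.104,"z":-0.06,"spin":0.4},{"x":0,"y":0.104,"z":-0.09,"spin":0.4},{"x":0,"y":0.104,"z":-0.11,"spin":0.4},{"x":0,"y":0.104,"z":-0.118,"spin":0.4},{"x":0,"y":0.104,"z":-0.118,"spin":0.4}]' 0.06 && python3 -m creep '[{"x":0,"y":0,"z":0,"spin":0},{"x":0,"y":0,"z":0,"spin":0},{"x":0,"y":0,"z":0,"spin":0},{"x":0,"y":0,"z":0,"spin":0},{"x":0,"y":0,"z":0,"spin":0}]' 0.01 10
```

```text
time: 13.95
ee_pos: [0.4779, -0.2762, 0.1296]
eef_rot: [0.728, -0.685, -0.0, 0.0]
ft_force: [-0.1, -0.2, 0.4]
width: 0.0601
time: 14.58
ee_pos: [0.478, -0.2756, 0.1296]
eef_rot: [0.729, -0.685, 0.0, 0.0]
ft_force: [-0.4, -0.0, 0.9]
width: 0.02
```

Pinched (20 mm wide, as given). Now I slide it 108 mm along the rail and release.

```bash
python3 -m creep '[{"x":-0.0006,"y":0.01,"z":0,"spin":0},{"x":-0.0015,"y":0.025,"z":0,"spin":0},{"x":-0.0025,"y":0.04,"z":0,"spin":0},{"x":-0.0034,"y":0.055,"z":0,"spin":0},{"x":-0.0043,"y":0.07,"z":0,"spin":0},{"x":-0.0052,"y":0.085,"z":0,"spin":0},{"x":-0.006,"y":0.098,"z":0,"spin":0},{"x":-0.0066,"y":0.108,"z":0,"spin":0},{"x":-0.0066,"y":0.108,"z":0,"spin":0},{"x":-0.0066,"y":0.108,"z":0,"spin":0}]' && python3 -m creep '[{"x":0,"y":0,"z":0,"spin":0},{"x":0,"y":0,"z":0,"spin":0},{"x":0,"y":0,"z":0,"spin":0},{"x":0,"y":0,"z":0,"spin":0},{"x":0,"y":0,"z":0.02,"spin":0},{"x":0,"y":0,"z":0.05,"spin":0},{"x":0,"y":0,"z":0.09,"spin":0},{"x":0,"y":0,"z":0.12,"spin":0},{"x":-0.01,"y":-0.05,"z":0.13,"spin":0},{"x":-0.03,"y":-0.1,"z":0.13,"spin":0},{"x":-0.04,"y":-0.15,"z":0.13,"spin":0},{"x":-0.04,"y":-0.15,"z":0.13,"spin":0}]' 0.045; python3 chk.py k2
```

```text
time: 15.82
ee_pos: [0.4715, -0.1675, 0.1296]
eef_rot: [0.729, -0.685, -0.0, -0.0]
ft_force: [-0.6, 1.6, 1.3]
width: 0.0196
time: 17.32
ee_pos: [0.4293, -0.3218, 0.2591]
eef_rot: [0.726, -0.687, -0.0, 0.001]
ft_force: [-0.9, 1.3, -1.1]
width: 0.0448
case 703 [0.1106 0.1318 0.1347]
 top a [-0.0823  0.0827] b [-0.0083 -0.0003  0.0071] rect ((0.6081176400184631, -0.1602698415517807), (0.16838647425174713, 0.016474440693855286), 3.2414627075195312)
 filed 112 381 0.0013 0.113 0.0841
 filed 56 436 -0.0027 0.0583 0.0941
 filed -56 533 -0.0014 -0.0528 0.0902
marker 56 [ 0.4703 -0.167   0.1384] b 0.0004104067138024064 -0.008760706974641205 0.009581520402246017 a -0.14277056065531282 -0.13132209782364299
marker scene 36 [ 0.473  -0.169   0.1381] b [-0.0096 -0.0015  0.0091]
[ 0.43141234 -0.31749781  0.25933399]
```

View pics/k2.png

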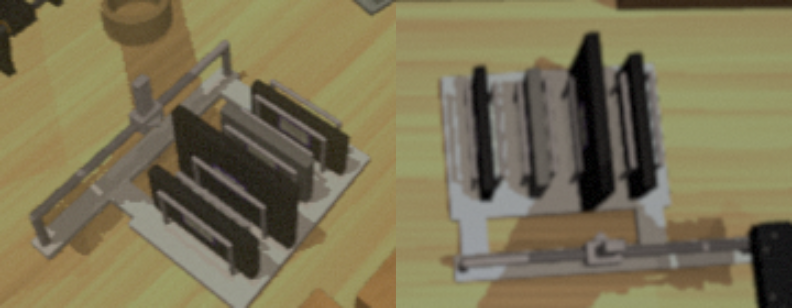

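The marker at crop (600,250) is in line with the case, the case stands in its slot, and the arm is clear.

```bash
python3 -c "
from bench import r
print(r.close_job())"
```

```text
the job is handed in; nothing more can be done
None
```

The case now stands on its long edge in the empty slot, the marker points at that slot, and I handed the job in at about 17.5 s. The hand-in gave no verdict, so the checks below are my own measurements.

The moves could not tilt the tool, so I pinched the leaning case with a vertical gripper. It swung upright as I lifted it, then I lowered it into the slot, let go, and slid the marker 108 mm along the rail.

- **Case:** it is about 1 mm from my estimate of the slot's centre, both along and across. I did not measure the felt strip itself, which may sit up to 6 mm off along the slot; the limit is 30 mm. Its top is at 0.132 m, which puts it on the rack floor. It is upright, and its line is within about 0.3° of the slot's.
- **Marker:** it is 0.4 mm off the slot's middle in the top view and 1.5 mm off the other way in the scene view; the limit is 10 mm.
- **Filed cases:** they did not move by more than 1 mm between the check after placing the case and the last check. I did not compare their starting positions number for number, but the pictures show them standing as before.
- **Robot:** it was clear of everything at hand-in.

No check failed. The largest disagreement was about 2 mm, between the two cameras, which is about the stated calibration accuracy.

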